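# Seat and hold the cover of a shell-clamping jig

### The job

Pick up the blue cover plate by its wooden grip and set it squarely on the steel jig, feeling for the two locating pins that it hides until it drops onto both of them. Then press the cover fully down against the jig's springs so that the scallop valve is clamped, and finish while still holding it pressed down; leave the shell stand, cork-stoppered tube, barnacles and tin where they are.

Things in the scene. Friction and masses are not known exactly. Their poses are not given: they have to be found in the camera images.
- cover_grip (a point): grasp centre of the loose blue cover (about 0.2 kg; lies flat, grip up, at the start): in the pale wooden bar on the plate's middle, 44 mm long (x), 22 mm wide (y, pinch across this), 40 mm high. The point is 46 mm above the plate's underside, 24 mm above its upper face, 16 mm below the bar's top. Axes as the plate's, z up.
- cover_under (a point): centre of the cover plate's underside. Plate 130 mm (x) by 60 mm (y), 22 mm thick. Two blind holes in the underside, unseen from above, at x = -45 and +45 mm, y = 0: 13 mm in diameter, 18 mm deep, slightly chamfered. Symmetric: either way round fits.
- jig: jig fixed to the table: dark steel base 150 mm (x) by 80 mm (y), 20 mm high, with two brass pins on its long middle line and a sprung bed between them; origin at the centre of its underside, z up. A cover riding on the pin tips has its underside 40 mm above the origin, one that has dropped on 30 mm, one fully pressed 24 mm.
- pin_a (a point): tip of one brass locating pin, 9 mm in diameter with a tapered tip, at x = -45 mm, y = 0 of the jig, 40 mm above the jig's underside, 10 mm above the unpressed bed; it ends up wholly inside the cover
- pin_b (a point): tip of the other, equal pin, at x = +45 mm, y = 0 of the jig
- bed (a joint): travel of the sprung bed in m, 0 = up, 0.006 = fully down on its stop. The bed is 70 mm (x) by 56 mm (y), a scallop valve between two black rubber strips, their tops 30 mm above the jig's underside when up. The spring yields from about 5 N and needs about 11 N at the stop; the cover's own weight does not press it.
- stand: bystander: steel stand, foot 70 mm by 90 mm, with a clip holding a thin scallop valve upright, about 160 mm high; origin at the centre of its underside
- tube: bystander: cork-stoppered glass tube upright in a wooden block 60 by 50 mm, 113 mm high in all; origin at the centre of its underside
- barnacles: bystander: grey stone with a cluster of barnacles, 80 mm across, 35 mm high; origin at the centre of its underside
- tin: bystander: round aluminium specimen tin, 71 mm across, 34 mm high; origin at the centre of its underside
There are look-alikes about, which are no part of the job. What is shaped like the jig but green or pink is not meant.

How it is judged:
By the outcome, as a careful person would: the job done as asked, in the order asked, and still so for the second after the job is handed in, while the arm keeps its last pose, push and grip.
It also fails if it takes over 45 s, if anything falls off the work surface, if the arm or the gripper's body presses on something with over 40 N, if the wrist force passes 120 N, or if a joint passes its speed limit or range.

### The arm

A 6-joint arm with a two-finger parallel gripper is mounted at the origin on the work surface. World frame = base frame: x ahead of the robot, y to its left, z up, the work surface at z = 0. Lengths are in m, angles in rad, forces in N, time in s.
With the tool pointing down it reaches from about 0.25 to 0.725 m from the base axis. Payload 4 kg.
Tool frame: the origin (TCP) lies at the very end of the fingers, on their centre line; the grasp point (between the pads) lies bot.grasp_offset behind it (bot.grasp_offset is the distance from the TCP to the grasp point, in m); z points along the fingers, y is the direction in which the jaws open and shut (so a half turn about z gives the same grasp; the last joint's range is limited). The gripper opens to 85 mm and grips with 20 to 120 N. Pads are 22 mm wide; open, the fingers measure 114 mm over their backs; the gripper's body (76 mm by 85 mm) begins 54 mm behind the grasp point. The pads swing forward as they close: fully open they stand 13 mm farther back than shut.
Start: joints at [-1.219, 0.241, 0.005, 1.335, 0, 1.571], TCP at [0.172, -0.469, 0.231] pointing down, gripper open.
Joint ranges: [-2.72, 2.72], [-1.05, 1.87], [-1.09, 1.28], [-1.99, 2.15], [-1.42, 1.44], [-3.14, 3.14]. Speed limits (rad/s): [2.79, 2.79, 3.14, 3.14, 3.14, 3.14].

### API

Orientations are given as a unit quaternion [x, y, z, w].
In Python, from workcell import bot gives the robot as it stands. The module is installed in compiled form; this text tells all that it offers.
- The arm moves only by the shell command python3 -m jog 'ROWS' [OPENING]. ROWS is JSON, a list that holds one entry, the list of rows, each a list of 6 numbers: the shift along the tool's x, y, z in m, then the turn, a rotation vector about the tool's x, y, z in degrees. In form: [[[dx, dy, dz, wx, wy, wz], ...]]. A call has 1 to 12 rows; each row shifts and turns the pose as measured when the row begins, along the tool's axes as they then stand; what a row does not reach is not made up. A row lasts 1/8 s, in which the tool goes at most 62.5 mm and 10.7 degrees, less where a joint would pass 70% of its speed; a pose out of reach is approached as far as the arm can. A call is refused whole if a number of a shift passes 0.0625 or a number of a turn 10.7, either way. A call with a gripper value outside its range is refused whole. OPENING is the finger opening in m, from 0 to 0.0854, set as the call begins (- or left out, the last holds). The fingers move at their own pace and stop on an object; the grip force is fixed at half the most. Time passes only in rows, so rows that do not move let the fingers close. It gives the time, the measured TCP pose, the force and the opening at its end, in the units of the state.
- bot.get_obs(): the state, without advancing time (a new reading comes with each control period).
- bot.camera(name): name is "scene" or "top" or "wrist"; returns a dict with "pixels" (420x560x3 uint8, red, green, blue), "fx", "fy", "cx", "cy" (pixels), "rvec" (rotation vector, rad) and "tvec" (3), from world to camera coordinates, as OpenCV has them. Camera axes: x right, y down, z forward; pixel columns grow to the right and rows downward; lengths in m; the calibration is good to about 2 mm. A picture is of the moment at which its call begins. There is no depth.
- bot.job_done(): hands the job in, once; it reports no verdict.
The state is a dict: "clock": time; "joint_pos": joint angles; "joint_vel": joint speeds; "tau": joint torques, N m; "eef_pos": TCP position; "tool_rot": TCP orientation; "ft_force": force on the tool from outside, world axes, zero at the start; "ft_torque": the same for the moment, N m; "grip_width": finger opening in m.
Only numpy, scipy, OpenCV 4.12 (cv2) and the standard library are available. Lean on these libraries where they do the work, as an engineer would, in place of code of your own. Each camera call takes 0.05 s, during which the arm holds its last target. There are 200 camera calls.

## Working session

There is one attempt and no reset: what is moved stays moved. The work goes in short steps, Python scripts to look and compute and a shell command to move; the robot and the scene stay as the last step left them, time stands still between calls to the robot, and variables do not carry over. Pictures are saved under pics/ and viewed, on a budget of 10 in all, crops included, one or two more only if the job needs it, and the job is handed in when it is done.

```bash
mkdir -p pics
cat > h.py <<'E'
import numpy as np, cv2
from workcell import bot
from scipy.spatial.transform import Rotation as R
def cam(n,f):
    c=bot.camera(n); np.save('pics/'+f+'.npy',c['pixels'])
    np.savez('pics/'+f+'_cal.npz',**{k:c[k] for k in('fx','fy','cx','cy','rvec','tvec')})
    cv2.imwrite('pics/'+f+'.png',c['pixels'][:,:,::-1]); return c
def ray(f,u,v,z):
    c=np.load('pics/'+f+'_cal.npz'); M=R.from_rotvec(c['rvec'].ravel()).as_matrix(); t=c['tvec'].ravel()
    o=-M.T@t; d=M.T@np.array([(u-c['cx'])/c['fx'],(v-c['cy'])/c['fy'],1]); return o+d*(z-o[2])/d[2]
def crop(f,x0,y0,x1,y1,s,out):
    p=np.load('pics/'+f+'.npy')[y0:y1,x0:x1,::-1]; cv2.imwrite('pics/'+out+'.png',cv2.resize(p,None,fx=s,fy=s,interpolation=cv2.INTER_CUBIC))
E
python3 - <<'E'
from h import *
cam('top','top1');cam('scene','scene1')
o=bot.get_obs();print(o,bot.grasp_offset,R.from_quat(o['tool_rot']).as_matrix().round(3))
E
```

```text
{'clock': 0.1, 'joint_pos': array([-1.21898928e+00,  2.41377368e-01,  3.83809930e-03,  1.33520748e+00,
        2.91319325e-06,  1.57083111e+00]), 'joint_vel': array([ 0.00020157, -0.00223567,  0.00229434, -0.00113515, -0.00081346,
        0.0010011 ]), 'tau': array([-4.60800345e-05, -3.73138332e+01,  2.53009057e+01,  1.08234084e-02,
       -3.27094494e-05, -2.32487139e-06]), 'eef_pos': array([ 0.17209855, -0.46883157,  0.23047419]), 'tool_rot': array([ 9.84571401e-01,  1.74980584e-01, -1.69242364e-04, -9.60414373e-04]), 'ft_force': array([ 0.57504906, -0.4652527 , -0.88932759]), 'ft_torque': array([-0.01664561,  0.01852948, -0.00674279]), 'grip_width': 0.0855346564350633} 0.0187 [[ 0.939  0.345 -0.001]
 [ 0.345 -0.939  0.002]
 [ 0.    -0.002 -1.   ]]
```

View pics/top1.png

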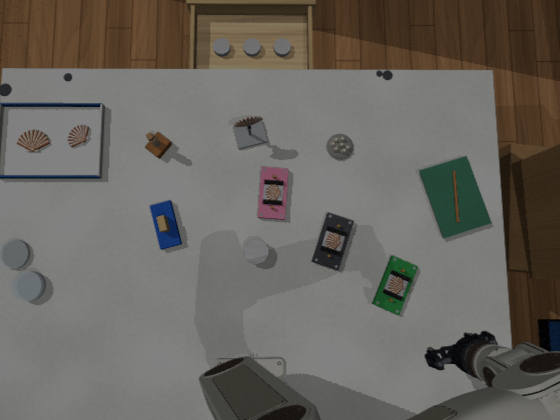

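View pics/scene1.png

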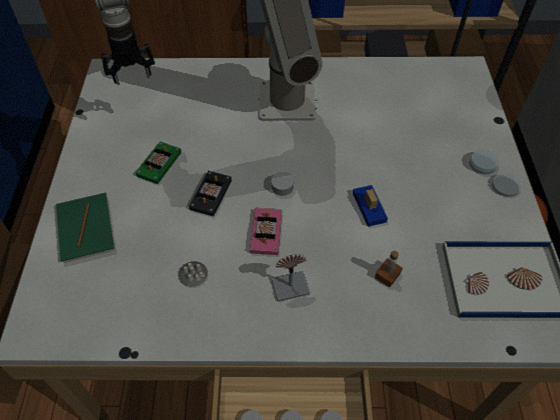

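Top view: the blue cover with its wooden bar is at (166,225). Three things are jig-shaped: pink (273,193), green (396,285) and dark steel (333,241). The dark steel one fits the description, since green and pink are excluded. I'll confirm this in one enlarged crop.

Run:
```python
from h import *
p=np.load('pics/top1.npy')[:,:,::-1]
a=cv2.resize(p[195:255,136:196],None,fx=6,fy=6,interpolation=cv2.INTER_CUBIC)
b=cv2.resize(p[205:275,300:370],(360,360),interpolation=cv2.INTER_CUBIC)
cv2.imwrite('pics/crop1.png',np.hstack([a,b]))
for n,u,v,z in [('grip',164,223,.062),('cover',166,225,.022),('jig',333,241,.02),('tin',256,251,.03),('pink',273,193,.02),('green',396,285,.02),('tube',157,145,.05),('stand',249,131,.0)]: print(n,ray('top1',u,v,z).round(4))
```

```text
grip [0.4703 0.2337 0.062 ]
cover [0.4682 0.2374 0.022 ]
jig [ 0.4204 -0.2405  0.02  ]
tin [ 0.3927 -0.0199  0.03  ]
pink [ 0.5603 -0.0687  0.02  ]
green [ 0.2946 -0.4176  0.02  ]
tube [0.6952 0.2624 0.05  ]
stand [0.7518 0.0024 0.    ]
```

View pics/crop1.png

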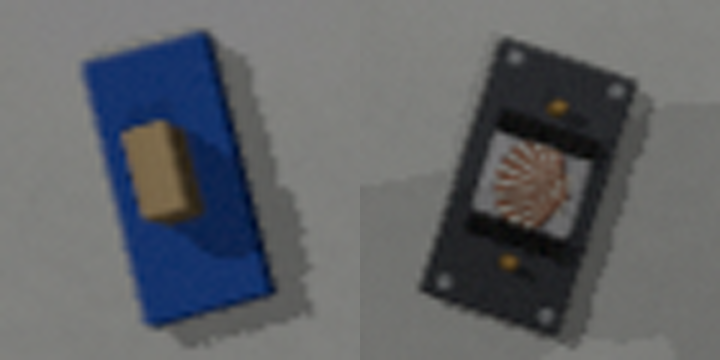

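The crop shows the blue cover with corners at crop (82,62), (210,30), (275,293) and (150,328). It also shows the dark steel jig with brass pins at crop (558,107) and (509,262), black strips and a scallop. That is the one meant.

Run:
```python
from h import *
A=np.array([ray('top1',136+u/6,195+v/6,.022) for u,v in[(82,62),(210,30),(275,293),(150,328)]])
print('cover c',A.mean(0).round(4)); d=A[:2].mean(0)-A[2:].mean(0); print(np.linalg.norm(d),np.degrees(np.arctan2(d[1],d[0])))
G=np.array([ray('top1',136+u/6,195+v/6,.062) for u,v in[(122,130),(165,120),(182,212),(142,220)]]);print('griptop',G.mean(0).round(4))
J=lambda u,v,z:ray('top1',300+(u-360)*70/360,205+v*70/360,z)
P=[J(558,107,.04),J(509,262,.04)];d=P[0]-P[1];print('pins',P,np.mean(P,0).round(4),np.linalg.norm(d),np.degrees(np.arctan2(d[1],d[0])))
B=np.array([J(u,v,.02) for u,v in[(497,37),(637,80),(560,338),(420,290)]]);d=B[:2].mean(0)-B[2:].mean(0)
print('jig c',B.mean(0).round(4),np.linalg.norm(d),np.degrees(np.arctan2(d[1],d[0])))
o=bot.get_obs();M=R.from_quat(o['tool_rot']).as_matrix()
print('shift tool',M.T@(np.array([A.mean(0)[0],A.mean(0)[1],.23])-o['eef_pos']))
```

```text
cover c [0.4694 0.2378 0.022 ]
0.13118061513735832 15.398775113914873
griptop [0.4693 0.2406 0.062 ]
pins [array([ 0.46240417, -0.25418116,  0.04      ]), array([ 0.37748855, -0.2253704 ,  0.04      ])] [ 0.4199 -0.2398  0.04  ] 0.089670073956763 -18.741402969477917
jig c [ 0.4203 -0.2399  0.02  ] 0.14947691489777756 -17.962142506358557
shift tool [ 0.52260402 -0.56094947  0.00156977]
```

```bash
python3 -m jog '[[[0.043,-0.045,0,0,0,0],[0.043,-0.045,0,0,0,0],[0.043,-0.045,0,0,0,0],[0.043,-0.045,0,0,0,0],[0.043,-0.045,0,0,0,0],[0.043,-0.045,0,0,0,0],[0.043,-0.045,0,0,0,0],[0.043,-0.045,0,0,0,0],[0.043,-0.045,0,0,0,0],[0.043,-0.045,0,0,0,0],[0.043,-0.045,0,0,0,0],[0,0,0,0,0,4.8]]]' 0.0854
cat >> h.py <<'E'
def to(x,y,z,yaw):
    o=bot.get_obs();M=R.from_quat(o['tool_rot']).as_matrix()
    T=np.array([[np.cos(yaw),np.sin(yaw),0],[np.sin(yaw),-np.cos(yaw),0],[0,0,-1]])
    print('pos',o['eef_pos'].round(4),'F',o['ft_force'].round(2),'T',o['ft_torque'].round(3),'w',round(o['grip_width'],4),'t',o['clock'])
    print('shift',(M.T@(np.array([x,y,z])-o['eef_pos'])).round(4),'turn',np.degrees(R.from_matrix(M.T@T).as_rotvec()).round(2))
E
python3 -c "
from h import *
to(.4694,.2385,.23,np.radians(15.4))"
```

```text
clock: 1.6
eef_pos: [0.454, 0.1461, 0.228]
tool_rot: [0.989, 0.149, -0.001, -0.011]
ft_force: [-0.4, -1.5, -0.0]
grip_width: 0.0851
pos [0.454  0.1461 0.228 ] F [-0.41 -1.5  -0.03] T [-0.111 -0.017  0.017] w 0.0851 t 1.6
shift [ 0.042  -0.0838 -0.0002] turn [-1.21 -0.03  1.74]
```

```bash
python3 -m jog '[[[0.021,-0.042,0.02,-1.2,0,1.7],[0.021,-0.042,0.02,0,0,0],[0,0,0,0,0,0]]]'
python3 -c "
from h import *
to(.4694,.2385,.18,np.radians(15.4)); cam('wrist','w1')"
```

```text
clock: 1.98
eef_pos: [0.4858, 0.1904, 0.1874]
tool_rot: [0.985, 0.174, -0.005, -0.021]
ft_force: [0.1, -0.9, -0.4]
grip_width: 0.0856
pos [0.4858 0.1904 0.1874] F [ 0.12 -0.87 -0.36] T [-0.047  0.042  0.   ] w 0.0856 t 1.975
shift [ 0.0011 -0.0505  0.0096] turn [-2.47  0.29  4.61]
```

View pics/w1.png

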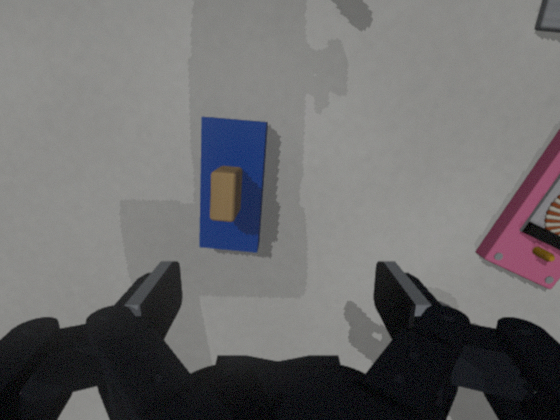

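The wrist view shows the plate's top corners at (202,117), (267,123), (258,251) and (200,247), and the bar's top at about (211,170)–(236,221).

Run:
```python
from h import *
A=np.array([ray('w1',u,v,.022) for u,v in[(202,117),(267,123),(258,251),(200,247)]])
d=A[:2].mean(0)-A[2:].mean(0);print(A.mean(0).round(4),np.linalg.norm(d),np.degrees(np.arctan2(d[1],d[0])))
G=np.array([ray('w1',u,v,.062) for u,v in[(211,169),(238,168),(235,221),(210,220)]]);d=G[:2].mean(0)-G[2:].mean(0);print(G.mean(0).round(4),np.linalg.norm(d),np.degrees(np.arctan2(d[1],d[0])))
```

```text
[0.4708 0.2401 0.022 ] 0.1287989045212385 15.373910171165925
[0.4731 0.2406 0.062 ] 0.04591651163971814 15.247763388699381
```

```bash
python3 -m jog '[[[0,-0.05,0.0,-2.5,0.3,4.6],[0,0,0,0,0,0],[0,0,0,0,0,0]]]'
python3 -c "
from h import *
to(.470,.2395,.0275,np.radians(15.4))"
```

```text
clock: 2.4
eef_pos: [0.486, 0.1859, 0.1923]
tool_rot: [0.985, 0.171, -0.003, -0.02]
ft_force: [-0.1, -0.7, 0.5]
grip_width: 0.0849
pos [0.486  0.1859 0.1923] F [-0.14 -0.67  0.54] T [-0.077 -0.019 -0.051] w 0.0849 t 2.4
shift [ 0.0029 -0.0492  0.1669] turn [-2.31  0.04  4.24]
```

```bash
python3 -c "
from h import *
o=bot.get_obs();print(o['joint_pos'].round(3)); M=R.from_quat(o['tool_rot']).as_matrix();print(M.round(3))"
```

```text
[ 0.342  0.3   -0.019  1.251  0.04   3.141]
[[ 0.942  0.336 -0.013]
 [ 0.336 -0.941  0.038]
 [ 0.001 -0.04  -0.999]]
```

Joint 6 is at its limit, so I'll take the half-turn-equivalent grasp.

```bash
python3 -m jog '[[[0,0,0,0,0,-10.7],[0,0,0,0,0,-10.7],[0,0,0,0,0,-10.7],[0,0,0,0,0,-10.7],[0,0,0,0,0,-10.7],[0,0,0,0,0,-10.7],[0,0,0,0,0,-10.7],[0,0,0,0,0,-10.7],[0,0,0,0,0,-10.7],[0,0,0,0,0,-10.7],[0,0,0,0,0,-10.7],[0,0,0,0,0,-10.7]]]'
python3 -c "
from h import *
to(.470,.2395,.15,np.radians(195.4))"
```

```text
clock: 3.9
eef_pos: [0.4865, 0.1825, 0.1989]
tool_rot: [0.269, 0.963, 0.02, -0.007]
ft_force: [0.2, 0.0, 0.3]
grip_width: 0.0855
pos [0.4865 0.1825 0.1989] F [0.22 0.03 0.32] T [-0.026  0.019  0.047] w 0.0855 t 3.9
shift [0.0425 0.0385 0.0513] turn [  2.38  -0.48 -46.57]
```

```bash
python3 -m jog '[[[0,0,0,0,0,-10.7],[0,0,0,0,0,-10.7],[0,0,0,0,0,-10.7],[0,0,0,0,0,-9],[0,0,0,2,0,-5]]]'
python3 -c "
from h import *
to(.470,.2395,.12,np.radians(195.4))"
```

```text
clock: 4.53
eef_pos: [0.4869, 0.1806, 0.2016]
tool_rot: [-0.134, 0.991, 0.003, 0.005]
ft_force: [-0.5, 0.1, 0.6]
grip_width: 0.0857
pos [0.4869 0.1806 0.2016] F [-0.52  0.14  0.56] T [ 0.015  0.066 -0.031] w 0.0857 t 4.525
shift [0.0015 0.0609 0.0819] turn [0.26 0.65 0.04]
```

```bash
python3 -m jog '[[[0,0.03,0.03,0,0,0],[0,0.03,0.03,0,0,0],[0,0.012,0.02,0,0,0],[0,0,0.01,0,0,0]]]'
python3 -c "
from h import *
to(.470,.2395,.0275,np.radians(195.4))"
```

```text
clock: 5.03
eef_pos: [0.4707, 0.2525, 0.1135]
tool_rot: [-0.133, 0.991, 0.004, 0.01]
ft_force: [-0.4, 0.4, 0.3]
grip_width: 0.0855
pos [0.4707 0.2525 0.1135] F [-0.43  0.35  0.33] T [-0.007  0.063 -0.021] w 0.0855 t 5.025
shift [ 0.0058 -0.0128  0.0858] turn [ 0.3   1.15 -0.06]
```

```bash
python3 -m jog '[[[0.006,-0.013,0,0,1.1,0],[0,0,0.03,0,0,0],[0,0,0.02,0,0,0],[0,0,0.005,0,0,0]]]'
python3 -c "
from h import *
to(.470,.2395,.0275,np.radians(195.4));cam('wrist','w2')"
```

```text
clock: 5.52
eef_pos: [0.4713, 0.2339, 0.0611]
tool_rot: [-0.131, 0.991, 0.003, 0.002]
ft_force: [0.0, 0.1, 0.4]
grip_width: 0.0853
pos [0.4713 0.2339 0.0611] F [0.02 0.09 0.41] T [-0.037  0.045 -0.016] w 0.0853 t 5.525
shift [-0.0001  0.0056  0.0336] turn [ 0.26  0.23 -0.34]
```

View pics/w2.png

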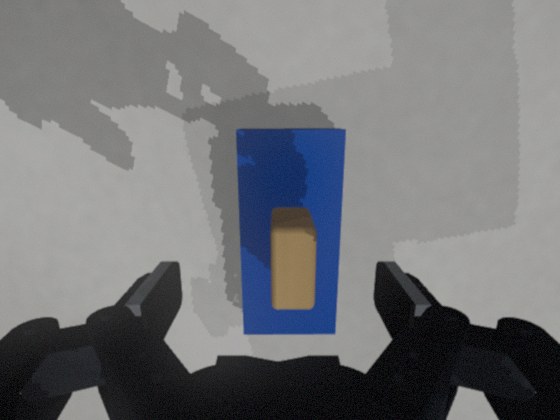

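The wrist view shows the plate's corners at (237,129), (345,129), (335,333) and (244,333), with the bar lying between the open fingers.

Run:
```python
from h import *
A=np.array([ray('w2',u,v,.022) for u,v in[(237,129),(345,129),(335,333),(244,333)]])
d=A[2:].mean(0)-A[:2].mean(0);print(A.mean(0).round(4),np.linalg.norm(d),np.degrees(np.arctan2(d[1],d[0])))
print([ray('w2',u,v,.062).round(4) for u,v in[(272,222),(316,225),(314,308),(274,308)]])
x,y,_=A.mean(0); to(x,y,.0275,np.arctan2(d[1],d[0])+np.pi)
```

```text
[0.4706 0.2416 0.022 ] 0.12986460470169006 15.28380252499459
[array([0.4496, 0.2252, 0.062 ]), array([0.4458, 0.2453, 0.062 ]), array([0.4879, 0.2571, 0.062 ]), array([0.493 , 0.2377, 0.062 ])]
pos [0.4714 0.234  0.061 ] F [-0.41  0.16  0.39] T [-0.014 -0.007 -0.032] w 0.0852 t 5.575
shift [-0.0011  0.0074  0.0335] turn [ 0.26  0.24 -0.22]
```

```bash
python3 -m jog '[[[-0.001,0.007,0.008,0.3,0.2,-0.2],[0,0,0.012,0,0,0],[0,0,0.006,0,0,0],[0,0,0,0,0,0]]]'
python3 -c "
from h import *
to(.4706,.2413,.0275,np.radians(195.3))"
```

```text
clock: 6.08
eef_pos: [0.4724, 0.2416, 0.0357]
tool_rot: [-0.133, 0.991, 0.0, 0.002]
ft_force: [-0.5, 0.0, -0.4]
grip_width: 0.0855
pos [0.4724 0.2416 0.0357] F [-0.54  0.03 -0.37] T [ 0.014  0.04  -0.044] w 0.0855 t 6.075
shift [0.0018 0.0002 0.0082] turn [-0.02  0.24 -0.07]
```

```bash
python3 -m jog '[[[0.0018,0,0.008,0,0.2,0],[0,0,0,0,0,0]]]'; python3 -m jog '[[[0,0,0,0,0,0],[0,0,0,0,0,0],[0,0,0,0,0,0],[0,0,0,0,0,0],[0,0,0,0,0,0],[0,0,0,0,0,0]]]' 0.0
python3 -c "
from h import *
to(.4706,.2413,.0275,np.radians(195.3))"
```

```text
clock: 6.32
eef_pos: [0.4705, 0.2412, 0.0273]
tool_rot: [-0.133, 0.991, -0.0, 0.0]
ft_force: [0.0, 0.1, -0.1]
grip_width: 0.0853
clock: 7.08
eef_pos: [0.471, 0.2415, 0.0279]
tool_rot: [-0.133, 0.991, 0.0, 0.001]
ft_force: [0.3, 0.6, 0.2]
grip_width: 0.0214
pos [0.471  0.2415 0.0279] F [0.25 0.57 0.2 ] T [0.033 0.034 0.046] w 0.0214 t 7.075
shift [ 0.0004 -0.0001  0.0004] turn [-0.    0.1  -0.05]
```

```bash
python3 -m jog '[[[0,0,-0.03,0,0,0],[0,0,-0.04,0,0,0],[0,0,-0.03,0,0,0],[0.022,-0.054,0,0,0,0],[0.022,-0.054,0,0,0,0],[0.022,-0.054,0,0,0,0],[0.022,-0.054,0,0,0,0],[0.022,-0.054,0,0,0,0],[0.022,-0.054,0,0,0,0],[0.022,-0.054,0,0,0,0],[0.01,-0.03,0,0,0,0],[0,0,0,0,0,5]]]'
python3 -c "
from h import *
to(.4201,-.2398,.12,np.radians(161.6))"
```

```text
clock: 8.57
eef_pos: [0.4173, -0.2089, 0.1285]
tool_rot: [-0.09, 0.996, -0.001, -0.001]
ft_force: [0.8, 0.2, -2.4]
grip_width: 0.0213
pos [ 0.4173 -0.2089  0.1285] F [ 0.77  0.24 -2.37] T [0.081 0.014 0.003] w 0.0213 t 8.575
shift [ 0.0027 -0.0309  0.0086] turn [-0.17 -0.07 28.68]
```

```bash
python3 -m jog '[[[0,0,0,0,0,10],[0,0,0,0,0,10],[0,0,0,0,0,6],[0,0,0,0,0,2],[0,0,0,0,0,0]]]'
python3 -c "
from h import *
to(.4201,-.2398,.12,np.radians(161.6));cam('wrist','w3')"
```

```text
clock: 9.2
eef_pos: [0.4142, -0.2093, 0.1262]
tool_rot: [0.164, 0.986, -0.001, -0.003]
ft_force: [-0.2, 0.6, -2.2]
grip_width: 0.0212
pos [ 0.4142 -0.2093  0.1262] F [-0.24  0.56 -2.17] T [ 0.04  -0.024 -0.004] w 0.0212 t 9.2
shift [-0.0155 -0.027   0.0061] turn [-0.14 -0.38 -0.47]
```

View pics/w3.png

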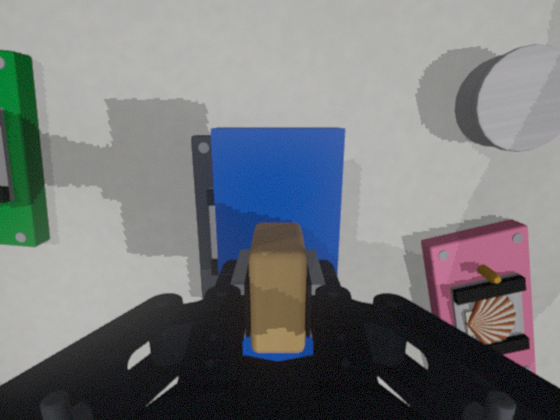

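The wrist view shows the held plate's far edge at (212,128)–(345,128), with its right side at about (338,270). The jig's corner shows at (193,136), with its left edge running down to (203,295).

Run:
```python
from h import *
o=bot.get_obs();M=R.from_quat(o['tool_rot']).as_matrix();p=o['eef_pos'];zt=p[2]-.0053
for u,v in[(212,128),(345,128),(338,270),(217,265)]: print('plate in tool',(M.T@(ray('w3',u,v,zt)-p)).round(4))
c=np.array([.4201,-.2398]);a=np.radians(-18.4);Rz=np.array([[np.cos(a),-np.sin(a)],[np.sin(a),np.cos(a)]])
for u,v in[(193,136),(203,295)]: print('jig frame pt',(Rz.T@(ray('w3',u,v,.02)[:2]-c)).round(4))
```

```text
plate in tool [ 0.0649 -0.0297  0.0058]
plate in tool [0.0649 0.0297 0.0057]
plate in tool [-0.0044  0.03    0.0052]
plate in tool [-0.0017 -0.0308  0.0054]
jig frame pt [-0.0731 -0.0369]
jig frame pt [ 0.0607 -0.0386]
```

```bash
python3 -m jog '[[[-0.008,0.03,0,0,0,-0.4],[-0.008,0.035,0,0,0,0],[0,0,0,0,0,0],[0,0,0,0,0,0]]]'
python3 -c "
from h import *
to(.4201,-.2398,.12,np.radians(161.3));cam('wrist','w4');crop('w4',60,100,340,310,2.8,'w4c')"
```

```text
clock: 9.75
eef_pos: [0.4502, -0.1518, 0.1253]
tool_rot: [0.16, 0.987, -0.001, -0.004]
ft_force: [-0.8, -0.9, -2.8]
grip_width: 0.0213
pos [ 0.4502 -0.1518  0.1253] F [-0.82 -0.87 -2.79] T [-0.025  0.02  -0.003] w 0.0213 t 9.75
shift [ 0.0008 -0.093   0.0056] turn [-0.18 -0.46  0.29]
```

View pics/w4c.png

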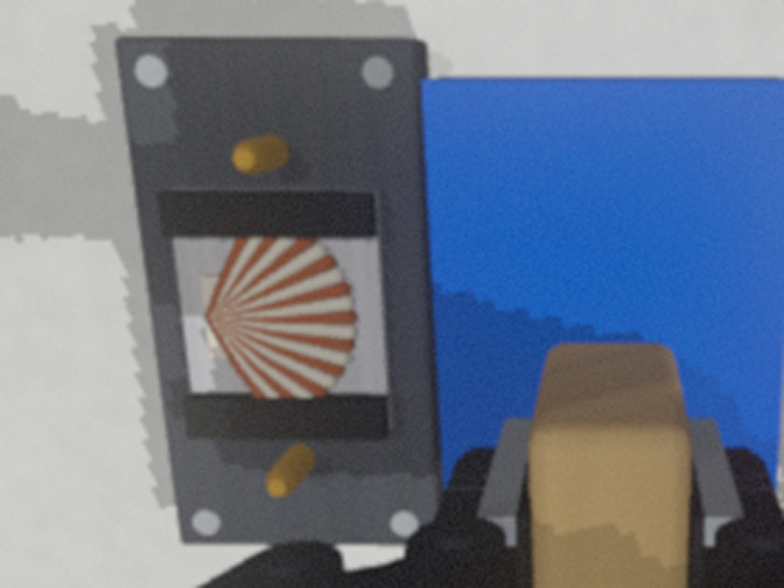

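The crop shows the jig whole. Its pin tips are at crop (245,157) and (279,486), and its corners at (118,38), (426,40), (440,543) and (183,543).

Run:
```python
from h import *
f=lambda u,v,z:ray('w4',60+u/2.8,100+v/2.8,z)
P=[f(245,157,.039),f(279,486,.039)];d=P[1]-P[0];c=(P[0]+P[1])/2;print(c.round(4),np.linalg.norm(d),np.degrees(np.arctan2(d[1],d[0])))
B=np.array([f(u,v,.02) for u,v in[(118,38),(426,40),(440,543),(183,543)]]);e=B[2:].mean(0)-B[:2].mean(0);print(B.mean(0).round(4),np.linalg.norm(e),np.degrees(np.arctan2(e[1],e[0])),np.linalg.norm(B[0]-B[1]),np.linalg.norm(B[2]-B[3]))
to(c[0],c[1],.09,np.arctan2(d[1],d[0])+np.pi)
```

```text
[ 0.4219 -0.24    0.039 ] 0.09079532004375791 -18.457870791070686
[ 0.4222 -0.2384  0.02  ] 0.14831790105576553 -19.306538360666167 0.08139703643866006 0.07898444623333095
pos [ 0.4502 -0.1519  0.1253] F [-1.18 -0.47 -2.22] T [ 0.009  0.014 -0.047] w 0.0214 t 9.8
shift [-0.0013 -0.0924  0.0355] turn [-0.16 -0.45  0.02]
```

```bash
python3 -m jog '[[[-0.001,-0.035,0,-0.2,-0.4,0],[0,-0.04,0,0,0,0],[0,-0.02,0.02,0,0,0],[0,0,0.015,0,0,0],[0,0,0,0,0,0],[0,0,0,0,0,0]]]'
python3 -c "
from h import *
to(.4217,-.2397,.0725,np.radians(161.5))"
```

```text
clock: 10.55
eef_pos: [0.4181, -0.249, 0.0905]
tool_rot: [0.163, 0.987, -0.0, 0.0]
ft_force: [0.3, 0.6, -2.4]
grip_width: 0.0213
pos [ 0.4181 -0.249   0.0905] F [ 0.26  0.64 -2.37] T [-0.031  0.054 -0.002] w 0.0213 t 10.55
shift [-0.0004  0.01    0.018 ] turn [-0.03  0.05 -0.23]
```

```bash
python3 -m jog '[[[0,0.01,0.006,0,0,-0.2],[0,0,0.006,0,0,0],[0,0,0.004,0,0,0],[0,0,0,0,0,0]]]'
python3 -c "
from h import *
to(.4217,-.2397,.0673,np.radians(161.5))"
```

```text
clock: 11.05
eef_pos: [0.4226, -0.2383, 0.0746]
tool_rot: [0.16, 0.987, -0.001, 0.001]
ft_force: [0.8, -0.2, -1.8]
grip_width: 0.0214
pos [ 0.4226 -0.2383  0.0746] F [ 0.77 -0.22 -1.84] T [ 0.006 -0.018  0.026] w 0.0214 t 11.05
shift [ 0.0004 -0.0016  0.0073] turn [-0.05  0.17  0.1 ]
```

```bash
python3 -m jog '[[[0,-0.0016,0.003,0,0.2,0.1],[0,0,0.003,0,0,0],[0,0,0.002,0,0,0],[0,0,0.002,0,0,0],[0,0,0.002,0,0,0]]]'
python3 -c "
from h import *
to(.4217,-.2397,.0573,np.radians(161.5))"
```

```text
clock: 11.68
eef_pos: [0.4223, -0.2403, 0.0621]
tool_rot: [0.161, 0.987, -0.001, -0.0]
ft_force: [-0.1, 0.6, -2.1]
grip_width: 0.0209
pos [ 0.4223 -0.2403  0.0621] F [-0.08  0.6  -2.14] T [ 0.054  0.027 -0.018] w 0.0209 t 11.675
shift [0.0008 0.0004 0.0048] turn [-0.06 -0.   -0.02]
```

The underside is at about 35 mm, below the 40 mm pin tips, with no contact force. That suggests it has gone onto the pins, so I'll continue gently.

```bash
python3 -m jog '[[[0,0,0.002,0,0,0],[0,0,0.002,0,0,0],[0,0,0.002,0,0,0],[0,0,0.002,0,0,0]]]'
python3 -c "
from h import *
to(.4217,-.2397,.0513,np.radians(161.5))"
```

```text
clock: 12.18
eef_pos: [0.4224, -0.2403, 0.0547]
tool_rot: [0.161, 0.987, -0.001, 0.0]
ft_force: [-2.8, 1.4, 5.7]
grip_width: 0.0213
pos [ 0.4224 -0.2403  0.0547] F [-2.79  1.42  5.68] T [0.27  0.571 0.031] w 0.0213 t 12.175
shift [0.0009 0.0004 0.0034] turn [-0.07  0.03 -0.02]
```

The force of 7.8 N at 27.4 mm matches the spring law, so the cover is seated on both pins. I'll press to the stop.

```bash
python3 -m jog '[[[0.0004,0,0.002,0,0,0],[0,0,0.002,0,0,0],[0,0,0.002,0,0,0],[0,0,0.002,0,0,0]]]'
python3 -c "
from h import *
to(.4217,-.2397,.0513,np.radians(161.5))"
```

```text
clock: 12.68
eef_pos: [0.4225, -0.2404, 0.0518]
tool_rot: [0.161, 0.987, -0.001, 0.002]
ft_force: [-6.9, 3.4, 19.6]
grip_width: 0.0211
pos [ 0.4225 -0.2404  0.0518] F [-6.91  3.39 19.57] T [ 0.893  1.533 -0.048] w 0.0211 t 12.675
shift [0.001  0.0004 0.0004] turn [-0.1   0.22 -0.02]
```

```bash
python3 -m jog '[[[0.001,0,0.002,0,0,0],[0.001,0,0.002,0,0,0],[0.001,0,0.003,0,0,0]]]'
python3 -c "
from h import *
to(.4217,-.2397,.0513,np.radians(161.5));cam('scene','s2');cam('wrist','w5')
to(.4217,-.2397,.0513,np.radians(161.5))
p=np.load('pics/s2.npy')[130:230,150:270,::-1]
a=cv2.resize(p,(480,400),interpolation=cv2.INTER_CUBIC);b=cv2.resize(np.load('pics/w5.npy')[:,:,::-1],(320,240))
b=np.vstack([b,np.zeros((160,320,3),np.uint8)]);cv2.imwrite('pics/end.png',np.hstack([a,b]))"
```

```text
clock: 13.05
eef_pos: [0.4225, -0.2405, 0.0517]
tool_rot: [0.161, 0.987, -0.002, 0.006]
ft_force: [-4.7, 2.8, 25.0]
grip_width: 0.021
pos [ 0.4225 -0.2405  0.0517] F [-4.72  2.82 25.03] T [ 1.084  1.6   -0.031] w 0.021 t 13.05
shift [0.001  0.0005 0.0004] turn [-0.12  0.74  0.01]
pos [ 0.4225 -0.2404  0.0517] F [-5.23  3.3  20.75] T [ 0.936  1.444 -0.008] w 0.0209 t 13.15
shift [0.001  0.0005 0.0004] turn [-0.12  0.74  0.  ]
```

View pics/end.png

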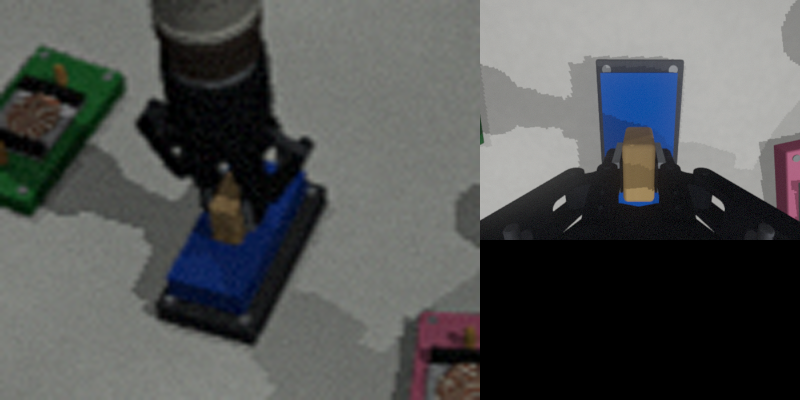

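The cover sits squarely inside the jig's outline in both views, and z has stopped changing under rising force. The tool tilts 0.7°, so I'll level it while pressing.

```bash
python3 -m jog '[[[0,0,0.002,0,1.0,0],[0,0,0.003,0,0.6,0],[0,0,0.003,0,0.3,0]]]'
python3 -c "
from h import *
to(.4217,-.2397,.0513,np.radians(161.5))"
```

```text
clock: 13.52
eef_pos: [0.4231, -0.2406, 0.0518]
tool_rot: [0.161, 0.987, -0.0, -0.008]
ft_force: [-9.2, 5.4, 25.8]
grip_width: 0.0212
pos [ 0.4231 -0.2406  0.0518] F [-9.23  5.42 25.84] T [1.031 1.569 0.02 ] w 0.0212 t 13.525
shift [0.0016 0.0005 0.0005] turn [-0.16 -0.88 -0.01]
```

```bash
python3 -m jog '[[[0.001,0,0.002,0,-0.7,0],[0.0005,0,0.003,0,-0.1,0],[0,0,0.003,0,0,0]]]'
python3 -c "
from h import *
to(.4217,-.2397,.0513,np.radians(161.5))
cam('top','t9');to(.4217,-.2397,.0513,np.radians(161.5))"
```

```text
clock: 13.9
eef_pos: [0.4228, -0.2405, 0.0517]
tool_rot: [0.161, 0.987, -0.002, 0.002]
ft_force: [-9.7, 5.2, 26.7]
grip_width: 0.0213
pos [ 0.4228 -0.2405  0.0517] F [-9.73  5.17 26.73] T [ 1.21   2.034 -0.027] w 0.0213 t 13.9
shift [0.0013 0.0004 0.0004] turn [-0.19  0.31 -0.  ]
pos [ 0.4228 -0.2406  0.0517] F [-7.06  4.01 24.08] T [1.091 1.774 0.02 ] w 0.0215 t 13.95
shift [0.0013 0.0005 0.0004] turn [-0.19  0.32 -0.01]
```

```bash
python3 -c "
from h import *
print(bot.job_done());to(.4217,-.2397,.0513,np.radians(161.5))"
```

```text
the job is handed in; nothing more can be done
None
the job is handed in; nothing more can be done
```

The cover is on the jig's two pins and pressed fully down, as far as I can measure. I handed the job in at about 14 s, still holding and pressing it.

- **Dropping onto the pins:** I gripped the cover by its wooden bar and lowered it onto the dark steel jig. It went onto both pins at the first try with no search needed. The underside passed below the 40 mm tip height without any contact force, then the spring gave about 7.8 N at 27 mm.
- **Pressed down:** The last reading was 24 N upward, against the 11 N the stop needs. The height had not changed as the force rose from 19.6 N to 26.7 N, so the bed was on its stop. The final pictures show the cover square within the jig's outline.
- **Small disagreements:** The measured underside was 24.4 mm, not 24.0 mm. About 8 N of side force and 0.3° of tool tilt remained.
- **Not checked:** The robot could not be read after hand-in, so the final second of holding is unconfirmed. Every carry passed well above the bystanders, but I took no picture of them afterwards to confirm they stayed put.
- **Along the way:** Joint 6 hit its limit once on the approach, so I used the equivalent grasp half a turn round.

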